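Switch on the bead mill at its guarded toggle

ROBOT

A 6-joint arm with a two-finger parallel gripper is mounted at the origin on the work surface. World frame = base frame: x ahead of the robot, y to its left, z up, the work surface at z = 0. Lengths are in mm, angles in rad, forces in N, time in s.
With the tool pointing down it reaches from about 275 to 825 mm from the base axis. Payload 4.9 kg.
Tool frame: the origin (TCP) lies at the very end of the fingers, on their centre line; the grasp point (between the pads) lies 19 mm behind it; z points along the fingers, y is the line along which they close (so a half turn about z gives the same grasp; the last joint's range is limited). The gripper opens to 85 mm and grips with 20 to 120 N. Pads are 22 mm wide; open, the fingers measure 114 mm over their backs; the gripper's body (76 mm by 85 mm) begins 54 mm behind the grasp point. The pads swing forward as they close: fully open they stand 13 mm farther back than shut.
Start: joints at [-1.478, 0.326, -0.193, 1.052, 0, 1.437], TCP at [123.684, -535.93, 231.281] pointing down, gripper open.
Joint ranges: [-2.65, 2.65], [-0.97, 1.79], [-1.3, 1.35], [-1.93, 2.1], [-1.47, 1.37], [-3.14, 3.14]. Speed limits (rad/s): [2.57, 2.57, 3.14, 3.14, 3.14, 3.14].

INTERFACE

Orientations are given as [roll, pitch, yaw] about the fixed x, y, z axes, in that order (R = Rz(yaw) Ry(pitch) Rx(roll)).
In Python, from bench import bot, solve_ik, imaging gives the robot as it stands. Calls block until the motion is done:
- bot.move_ptp(position, orientation): joint-space move of the TCP to a pose.
- bot.movel(position, rot=None, max_speed=150, threshold=None): straight line of the TCP; rot=None keeps the orientation; max_speed is the mean speed in mm/s. With threshold (N) it stops when the force on the tool has changed by that much, and returns True; else False.
- bot.move_j(angles): joint-space move.
- bot.grip(opening, effort=None): opening from 0.0 (shut) to 1.0 (fully open); effort is the grip in N (None keeps the last); returns when the fingers have stopped.
- bot.dwell(seconds).
- solve_ik(position, orientation): joint angles nearest the present ones, or None.
- bot.get_state(): the state.
- imaging.capture(name): name is "scene" or "top" or "wrist"; returns the picture (384x512x3 uint8, blue, green, red); there is no depth.
- imaging.camera_model(name): a dict with "K" (3x3 intrinsics, pixels), "position" and "rotation" of the camera in the world. Camera axes: x right, y up, looking along -z (the intrinsics and any distortion apply to the point x, -y, -z); pixel columns grow to the right and rows downward; lengths in mm; the calibration is good to about 2 mm. A picture is of the moment at which its call begins: read the wrist's pose just before it. camera_model takes no time and is no camera call; for the wrist camera it gives the pose at the moment of the call.
A pose or a line that the arm cannot do raises bot.IKError and nothing moves.
- bot.sign_off(): hands the job in; it is judged then, once.
The state is a dict: "t": time; "qpos": joint angles; "joint_velocities": joint speeds; "effort": joint torques, N m; "tcp_pos": TCP position; "orientation": TCP orientation; "contact_force": force on the tool from outside, world axes, zero at the start; "wrist_torque": the same for the moment, N m; "opening": opening from 0.0 (shut) to 1.0 (fully open); "gripper_force": force on a finger pad.
Only numpy, scipy, OpenCV 4.12 (cv2) and the standard library are available. Lean on these libraries where they do the work, as an engineer would, in place of code of your own. Each camera call takes 0.05 s, during which the arm holds its last target. There are 200 camera calls.

TASK

Switch on the bead mill at its black control unit: lift the clear hinged guard with a fingertip, flip the toggle underneath it away from you to its rear position, then take the finger out and let the guard drop shut again. Only nudge the parts, do not grip or force them; leave the uncovered toggle off, do not shove the unit along the bench, and leave the bottle, the timer and the jar where they are.

Things in the scene. Friction and masses are not known exactly. Their poses are not given: they have to be found in the camera images.
- unit: control unit: loose black case, about 2.6 kg on rubber feet, 170 (x) x 220 (y) x 72 mm high, flat lid. Origin: centre of its underside; its front (operator's side, towards the robot) is -x, +y is its left as the operator sees it, z up. Toggles at x = -0.070: the guarded one at y = +0.045, an uncovered one at y = -0.055. On the rear half: dial, lamp and fuses, up to 18 mm high
- guard (a joint): opening of the clear guard about its pin (parallel to the unit's y, at the guard's rear foot): 0 = shut, top level; 1.0 = stop. Weighs 40 g; its weight and a light spring (under 0.5 N at the lip) shut it from any angle when nothing holds it up: it has to rest on the finger or gripper while the toggle is flipped. The lip rises first, then swings up and back
- guard_cover: the guard's clear cover (turns with the joint guard). Its origin is the middle of the hinge pin: 6 mm above the lid, 26 mm behind the guarded toggle's pivot (towards the unit's +x), same y; shut, its axes are parallel to the unit's
- guard_lip (a point): middle of the guard's front lip, a grey round edge 7 mm thick, 56 mm wide (unit's y); shut, it is 56 mm in front of the pin, 36 mm above the lid and reaches 18 mm beyond the unit's front face, so a finger gets under it from the front. Behind it a clear top plate at lip height, cheeks hanging 18 mm below it, 51 mm apart inside, and a rear wall down to the pin; no front wall
- toggle (a joint): the guarded toggle: 0 = off (leans 0.4 rad to the unit's front), 0.8 = on (leans 0.4 rad to the rear, towards the pin). An over-centre spring snaps it to the nearer end; about 2 to 3 N at the tip moves it
- toggle_tip (a point): on the guarded toggle's steel bat handle, 24 mm from its pivot (the pivot is 4 mm above the lid); the handle is 9 mm thick here and ends 3 mm further on. At off this point is 9 mm in front of the pivot, at on 9 mm behind it, both 26 mm above the lid
- plain_toggle (a joint): the uncovered toggle (same make, same values); it is at 0 and must stay there
- plain_toggle_tip (a point): 24 mm along the uncovered toggle's handle from its pivot
- reagent_bottle: bystander: loose amber bottle, 52 mm diameter, 105 mm tall, origin at the centre of its underside, beside the unit
- lab_timer: bystander: loose black digital timer lying flat, 60 x 72 x 18 mm, origin at the centre of its underside, beside the unit
- bead_jar: bystander: loose white screw-top jar, 54 mm diameter, 52 mm tall, origin at the centre of its underside, beside the unit

How it is judged (in metres and radians):
On the way, in this order (a step that is already met when the one before it is completed fails the run):
1. the guard is lifted (opened by more than 0.1 rad) before the toggle goes over (value of joint guard above 0.1 rad and value of joint toggle below 0.5 rad).
2. the guarded toggle is flipped over to its rear (on) position (value of joint toggle above 0.7 rad), for 0.1 s.
At the end, for the whole second after the job is handed in: the guarded toggle is on (joint above 0.7 rad), the guard has fallen shut (below 0.06 rad), the uncovered toggle is still off (below 0.1 rad), the unit is at rest within 25 mm of where it stood, and bottle, timer and jar are within 20 mm of where they stood (value of joint toggle above 0.7 rad and value of joint guard below 0.06 rad and value of joint plain_toggle below 0.1 rad and distance of unit from where it was at the start of the episode below 0.025 m and linear speed of unit below 0.01 m/s and distance of each of reagent_bottle, lab_timer, bead_jar from where it was at the start of the episode below 0.02 m); the robot touches nothing.
It fails at once if the uncovered toggle is flipped (value of joint plain_toggle above 0.3 rad).
It fails at once if the unit is shoved more than 25 mm, lifted or tipped (distance of unit from where it was at the start of the episode above 0.025 m or height (world z) of unit above 0.008 m or angle between unit's own z axis and vertical above 0.06 rad).
It fails at once if the guard is gripped or forced: the fingers press on it with more than 20 N, or on the whole unit with its parts with more than 60 N (contact force between the fingers and guard_cover above 20 N or contact force between the fingers and unit above 60 N).
It fails at once if the bottle, the timer or the jar is moved by more than 20 mm (distance of any of reagent_bottle, lab_timer, bead_jar from where it was at the start of the episode above 0.02 m).
It also fails if it takes over 35 s, if anything falls off the work surface, if the arm or the gripper's body presses on something with over 40 N, if the wrist force passes 120 N, or if a joint passes its speed limit or range.

## Working session

There is one attempt and no reset: what is moved stays moved. The work goes in short steps, each a Python script; the robot and the scene stay as the last script left them, time stands still between calls to the robot, and variables do not carry over. Pictures are saved under pics/ and viewed, at most 10 in all, crops included, and the job is handed in when it is done.

```bash
mkdir -p pics; ls; python3 - <<'E'
from bench import bot, imaging
import cv2,numpy as np
for n in("scene","top"):
    cv2.imwrite(f"pics/{n}0.png",imaging.capture(n))
    m=imaging.camera_model(n);print(n,{k:np.round(v,3).tolist() if not isinstance(v,str) else v for k,v in m.items()})
print(bot.get_state())
a=cv2.imread("pics/scene0.png");b=cv2.imread("pics/top0.png")
E
```

```text
pics
scene {'K': [[374.946, 0.0, 260.162], [0.0, 374.946, 187.628], [0.0, 0.0, 1.0]], 'position': [976.537, -506.764, 594.852], 'rotation': [0.873, 0.005, 0.566]}
top {'K': [[357.19, 0.0, 255.054], [0.0, 357.19, 191.596], [0.0, 0.0, 1.0]], 'position': [558.577, 24.808, 909.826], 'rotation': [0.081, 0.003, -1.571]}
{'t': 0.1, 'qpos': array([-1.47822793e+00,  3.26869794e-01, -1.93460685e-01,  1.05197844e+00,
        1.05869880e-05,  1.43661355e+00]), 'joint_velocities': array([ 0.00058656, -0.0014407 ,  0.00148479, -0.00040888,  0.00139955,
        0.0015212 ]), 'effort': array([-7.73538450e-04, -4.44241118e+01,  2.63036871e+01,  7.94324500e-03,
       -1.60977520e-04,  5.73499136e-06]), 'tcp_pos': array([ 123.62422731, -535.4147148 ,  230.58891125]), 'orientation': array([-3.14009507e+00, -2.12846996e-04,  2.26751003e-01]), 'contact_force': array([-0.502574  , -0.25778925, -0.56590718]), 'wrist_torque': array([0.00650007, 0.01874088, 0.01752779]), 'gripper_force': 0.0, 'opening': 1.0015634176135995}
```

View pics/top0.png

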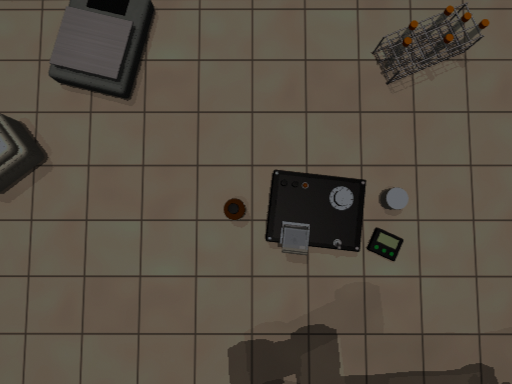

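View pics/scene0.png

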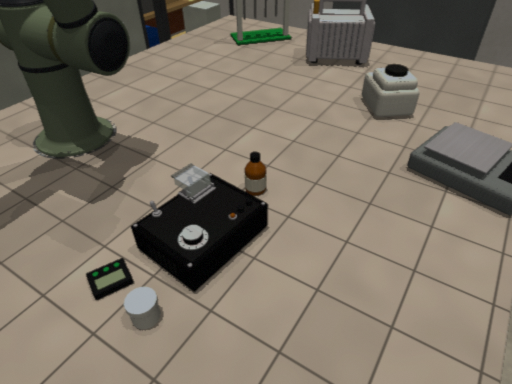

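The top view shows the unit with lid corners near (275,171), (365,179), (362,250) and (267,241). The guard is at (295,238) and the plain toggle at (337,244). The bottle is at (235,209), the jar at (396,199) and the timer at (385,244). In the scene view the guard is at (193,182), in front of the unit on the bottle's side.

```bash
cat > h.py <<'E'
from bench import bot, solve_ik, imaging
import cv2, numpy as np
from scipy.spatial.transform import Rotation as R
def hit(m,px,z):
    k=np.linalg.inv(m["K"])@np.array([px[0],px[1],1.]); d=np.array([k[0],-k[1],-k[2]])
    d=R.from_euler("xyz",m["rotation"]).apply(d) if np.ndim(m["rotation"])==1 else m["rotation"]@d
    p=np.array(m["position"]); return p+d*(z-p[2])/d[2]
def proj(m,P):
    r=R.from_euler("xyz",m["rotation"]).inv().apply(np.array(P)-m["position"]); u=m["K"]@np.array([r[0],-r[1],-r[2]]); return u[:2]/u[2]
def u2w(c,yaw,p): return np.append(np.array(c)+R.from_euler("z",yaw).as_matrix()[:2,:2]@np.array(p[:2]),p[2])
E
python3 - <<'E'
from h import *
im=cv2.imread("pics/top0.png"); m=imaging.camera_model("top")
mk=cv2.inRange(im,(0,0,0),(45,45,45)); mk[:160]=0;mk[262:]=0;mk[:,:255]=0;mk[:,372:]=0
mk=cv2.morphologyEx(mk,cv2.MORPH_CLOSE,np.ones((15,15)));mk=cv2.morphologyEx(mk,cv2.MORPH_OPEN,np.ones((9,9)))
c=max(cv2.findContours(mk,0,1)[0],key=cv2.contourArea)
P=np.array([hit(m,p[0],72)[:2] for p in c],np.float32)
r=cv2.minAreaRect(P);print(r,cv2.boundingRect(c)); print(cv2.boxPoints(r))
print("plain tip",hit(m,(337,242),98),"lip",hit(m,(294,253),108))
bot_=hit(m,(235,209),105);print("bottle",bot_)
c0=np.array(r[0])
a=-.09
for ph in(0.35,.52,.7):
  for x in(-200,-130,-70):
    p=u2w(c0,a,(x,45,95)); print(ph,x,p,solve_ik(p,R.from_matrix(R.from_euler("z",a).as_matrix()@np.array([[-np.sin(ph),0,np.cos(ph)],[0,-1,0],[-np.cos(ph),0,-np.sin(ph)]])).as_euler("xyz")))
  
E
```

```text
((582.0576782226562, -126.78936767578125), (249.89332580566406, 169.29747009277344), 83.5532455444336) (266, 171, 106, 81)
[[ 483.91522   -241.44159  ]
 [ 652.14215   -260.4503   ]
 [ 680.20013    -12.137146 ]
 [ 511.9732       6.8715515]]
plain tip [ 510.32659031 -157.62678293   98.        ] lip [486.72284829 -59.49120656 108.        ]
bottle [584.53590247  72.11585461 105.        ]Traceback (most recent call last):
  File "<stdin>", line 14, in <module>
  File "scipy/spatial/transform/_rotation.pyx", line 1143, in scipy.spatial.transform._rotation.Rotation.from_matrix
ValueError: Non-positive determinant (left-handed or null coordinate frame) in rotation matrix 0: [[-0.34151001 -0.08987855  0.93557082]
 [ 0.03081916 -0.99595273 -0.08442946]
 [-0.93937271  0.         -0.34289781]].
```

```bash
cat >> h.py <<'E'
def ori(yaw,ph,f=1):
    s,c=np.sin(ph),np.cos(ph)
    return R.from_matrix(R.from_euler("z",yaw).as_matrix()@np.array([[f*s,0,c],[0,-f,0],[f*c,0,-s]])).as_euler("xyz")
E
python3 - <<'E'
from h import *
im=cv2.imread("pics/top0.png"); m=imaging.camera_model("top")
mk=cv2.inRange(im,(0,0,0),(45,45,45)); mk[:160]=0;mk[262:]=0;mk[:,:255]=0;mk[:,367:]=0
mk=cv2.morphologyEx(mk,cv2.MORPH_CLOSE,np.ones((15,15)));mk=cv2.morphologyEx(mk,cv2.MORPH_OPEN,np.ones((31,31)))
c=max(cv2.findContours(mk,0,1)[0],key=cv2.contourArea)
P=np.array([hit(m,p[0],72)[:2] for p in c],np.float32)
r=cv2.minAreaRect(P);print(r)
bx=cv2.boxPoints(r);a=min((np.arctan2(-e[0],e[1]) for e in [bx[1]-bx[0],bx[2]-bx[1],bx[0]-bx[1],bx[1]-bx[2]]),key=abs);print("yaw",a)
c0=np.array(r[0])
for n,q in dict(lip=(-126+26,45,108),plain=(-79,-55,98)).items():print(n,u2w(c0,a,(-100,45,108)) if n=="lip" else u2w(c0,a,q))
for f in(1,-1):
 for ph in(0.35,.52,.7):
  for x in(-200,-130,-70):
    p=u2w(c0,a,(x,45,95)); q=solve_ik(p,ori(a,ph,f)); print(f,ph,x,p.round(),None if q is None else np.round(q,2))
E
```

```text
((583.5280151367188, -114.27622985839844), (223.49044799804688, 169.18527221679688), 83.5532455444336)
yaw -0.112516984
lip [489.21293869 -58.33280884 108.        ]
plain [ 498.85217588 -160.05834696   98.        ]
1 0.35 -200 [390. -47.  95.] None
1 0.35 -130 [459. -55.  95.] None
1 0.35 -70 [519. -62.  95.] None
1 0.52 -200 [390. -47.  95.] None
1 0.52 -130 [459. -55.  95.] None
1 0.52 -70 [519. -62.  95.] None
1 0.7 -200 [390. -47.  95.] None
1 0.7 -130 [459. -55.  95.] None
1 0.7 -70 [519. -62.  95.] None
-1 0.35 -200 [390. -47.  95.] None
-1 0.35 -130 [459. -55.  95.] None
-1 0.35 -70 [519. -62.  95.] None
-1 0.52 -200 [390. -47.  95.] None
-1 0.52 -130 [459. -55.  95.] None
-1 0.52 -70 [519. -62.  95.] None
-1 0.7 -200 [390. -47.  95.] None
-1 0.7 -130 [459. -55.  95.] None
-1 0.7 -70 [519. -62.  95.] None
```

```bash
python3 - <<'E'
from h import *
c0=(583.5,-114.3);a=-.1125
for f in(1,-1):
 for ph in np.arange(.7,1.6,.1):
  o=[]
  for x,z in((-150,95),(-96,90),(-70,97)):
    q=solve_ik(u2w(c0,a,(x,45,z)),ori(a,ph,f)); o.append(None if q is None else np.round(q,2).tolist())
  print(f,round(ph,2),o)
E
```

```text
1 0.7 [None, None, None]
1 0.8 [None, None, [-0.36, 0.28, -1.27, -0.73, 0.17, 2.96]]
1 0.9 [None, [-0.36, 0.2, -1.23, -0.52, 0.16, 2.94], [-0.34, 0.21, -1.16, -0.46, 0.14, 2.96]]
1 1.0 [[-0.39, 0.06, -1.24, -0.28, 0.15, 2.91], [-0.34, 0.17, -1.13, -0.28, 0.12, 2.95], [-0.33, 0.19, -1.06, -0.24, 0.12, 2.96]]
1 1.1 [[-0.37, 0.06, -1.13, -0.08, 0.11, 2.91], [-0.33, 0.17, -1.02, -0.08, 0.1, 2.95], [-0.31, 0.19, -0.96, -0.04, 0.09, 2.96]]
1 1.2 [[-0.34, 0.09, -1.03, 0.09, 0.08, 2.92], [-0.31, 0.19, -0.92, 0.1, 0.07, 2.96], [-0.3, 0.22, -0.85, 0.14, 0.07, 2.97]]
1 1.3 [[-0.33, 0.13, -0.93, 0.25, 0.06, 2.94], [-0.3, 0.23, -0.81, 0.27, 0.05, 2.96], [-0.29, 0.26, -0.74, 0.31, 0.05, 2.97]]
1 1.4 [[-0.31, 0.18, -0.82, 0.4, 0.03, 2.95], [-0.29, 0.28, -0.71, 0.42, 0.03, 2.97], [-0.28, 0.31, -0.64, 0.46, 0.03, 2.98]]
1 1.5 [[-0.3, 0.24, -0.72, 0.54, 0.01, 2.96], [-0.27, 0.33, -0.6, 0.57, 0.01, 2.98], [-0.27, 0.36, -0.53, 0.61, 0.01, 2.99]]
-1 0.7 [None, None, None]
-1 0.8 [None, None, [-0.36, 0.28, -1.27, -0.73, 0.17, -0.18]]
-1 0.9 [None, [-0.36, 0.2, -1.23, -0.52, 0.16, -0.2], [-0.34, 0.21, -1.16, -0.46, 0.14, -0.18]]
-1 1.0 [[-0.39, 0.06, -1.24, -0.28, 0.15, -0.24], [-0.34, 0.17, -1.13, -0.28, 0.12, -0.2], [-0.33, 0.19, -1.06, -0.24, 0.12, -0.18]]
-1 1.1 [[-0.37, 0.06, -1.13, -0.08, 0.11, -0.23], [-0.33, 0.17, -1.02, -0.08, 0.1, -0.19], [-0.31, 0.19, -0.96, -0.04, 0.09, -0.18]]
-1 1.2 [[-0.34, 0.09, -1.03, 0.09, 0.08, -0.22], [-0.31, 0.19, -0.92, 0.1, 0.07, -0.19], [-0.3, 0.22, -0.85, 0.14, 0.07, -0.17]]
-1 1.3 [[-0.33, 0.13, -0.93, 0.25, 0.06, -0.21], [-0.3, 0.23, -0.81, 0.27, 0.05, -0.18], [-0.29, 0.26, -0.74, 0.31, 0.05, -0.17]]
-1 1.4 [[-0.31, 0.18, -0.82, 0.4, 0.03, -0.19], [-0.29, 0.28, -0.71, 0.42, 0.03, -0.17], [-0.28, 0.31, -0.64, 0.46, 0.03, -0.16]]
-1 1.5 [[-0.3, 0.24, -0.72, 0.54, 0.01, -0.18], [-0.27, 0.33, -0.6, 0.57, 0.01, -0.16], [-0.27, 0.36, -0.53, 0.61, 0.01, -0.15]]
```

```bash
python3 - <<'E'
from h import *
c0=(583.5,-114.3);a=-.1125
bot.grip(0.0,20)
bot.move_ptp(u2w(c0,a,(-140,45,200)),ori(a,1.0,-1))
s=bot.get_state();m=imaging.camera_model("wrist");print(s["t"],s["tcp_pos"],s["qpos"].round(2),m)
cv2.imwrite("pics/w1.png",imaging.capture("wrist"))
t=imaging.camera_model("top");im=imaging.capture("top");cv2.imwrite("pics/t1.png",im)
cv2.imwrite("pics/t1c.png",cv2.resize(im[150:290,220:420],None,fx=4,fy=4,interpolation=cv2.INTER_CUBIC))
L=u2w(c0,a,(-100,45,108))
print("lip px wrist",proj(m,L),"top",proj(t,L),"plain",proj(m,u2w(c0,a,(-79,-55,98))))
E
```

```text
2.9417 [449.9250919  -54.50701497 200.40168444] [-0.38 -0.2  -1.04  0.17  0.14 -0.23] {'K': array([[337.99510289,   0.        , 252.32818063],
       [  0.        , 337.99510289, 188.64756919],
       [  0.        ,   0.        ,   1.        ]]), 'position': array([315.19138795, -39.51763655, 282.98708594]), 'rotation': array([-8.49473548e-01,  5.69382272e-04,  1.45701726e+00])}
lip px wrist [253.88138549 166.98024794] top [293.47944805 251.88032184] plain [128.36886273 176.81742584]
```

View pics/w1.png

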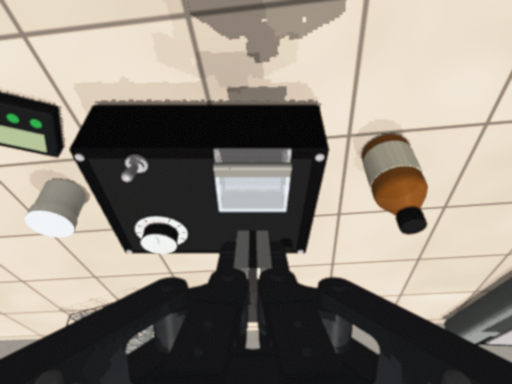

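View pics/t1c.png

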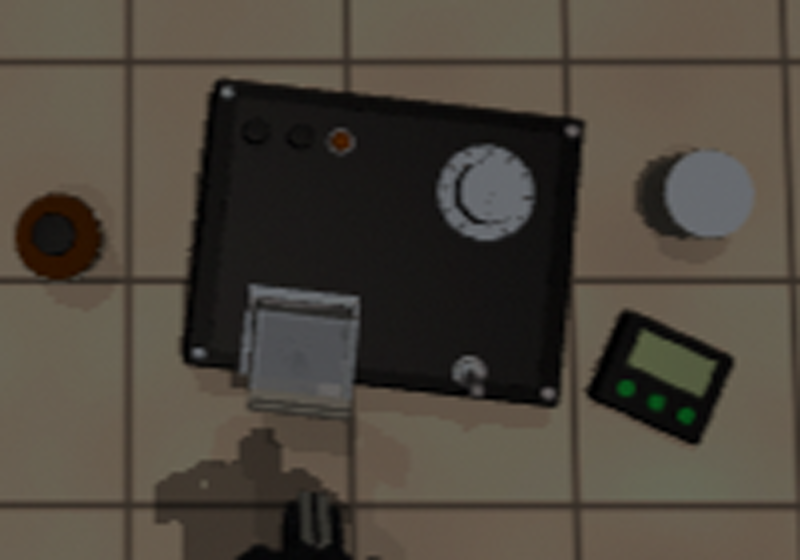

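The wrist view shows the lip centred at (253,168), against a prediction of (254,167). The plain toggle tip is at (128,175), predicted at (128,177). The pose estimate is good, so I can go under the lip.

```bash
python3 - <<'E'
from h import *
c0=(583.5,-114.3);a=-.1125
o=ori(a,1.0,-1)
bot.movel(u2w(c0,a,(-140,45,88)),o,max_speed=100)
print(bot.get_state()["contact_force"])
r=bot.movel(u2w(c0,a,(-91,45,88)),o,max_speed=40,threshold=10)
s=bot.get_state();print(r,s["t"],s["tcp_pos"],s["contact_force"],u2w(c0,a,(-91,45,88)))
im=imaging.capture("scene");cv2.imwrite("pics/s2.png",cv2.resize(im[120:290,70:290],None,fx=3,fy=3,interpolation=cv2.INTER_CUBIC))
cv2.imwrite("pics/w2.png",imaging.capture("wrist"))
E
```

```text
[-0.79859588 -0.43937712  0.4136317 ]
False 5.6833 [497.90124661 -59.31743474  87.94686479] [ 0.5131725   0.10252001 -0.15687859] [498.12708032 -59.36854648  88.        ]
```

View pics/s2.png

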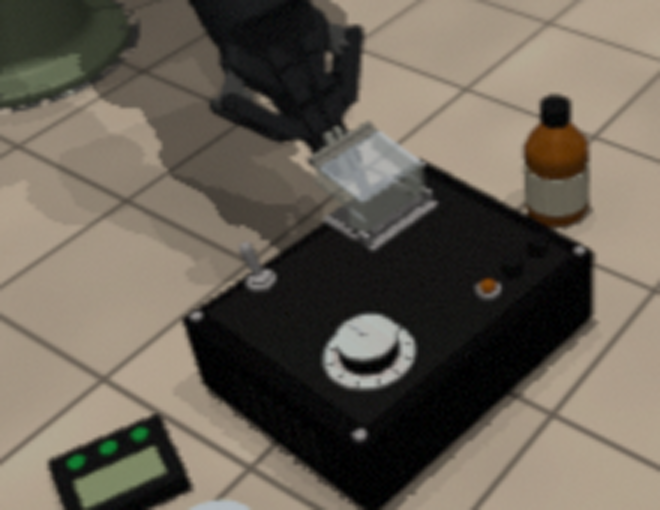

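View pics/w2.png

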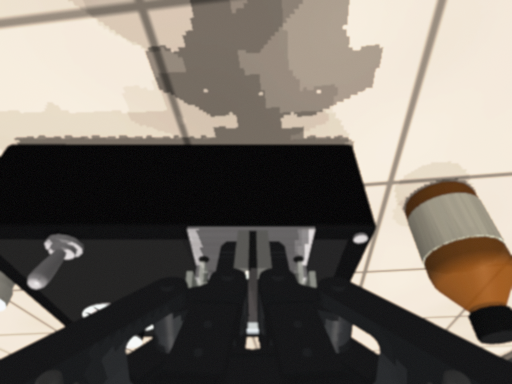

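In the scene crop the guard lip at (345,150) has risen and rests on the fingers. The wrist view shows the fingers at (252,250), centred between the cheeks. Next I push the toggle.

```bash
python3 - <<'E'
from h import *
c0=(583.5,-114.3);a=-.1125
o=ori(a,1.0,-1)
for x in(-88,-86,-84,-82,-80,-78):
    r=bot.movel(u2w(c0,a,(x,45,88)),o,max_speed=20,threshold=12)
    s=bot.get_state();f=R.from_euler("z",-a).apply(s["contact_force"]);print(x,r,round(s["t"],2),f.round(1))
im=imaging.capture("scene");cv2.imwrite("pics/s3.png",cv2.resize(im[150:240,130:250],None,fx=6,fy=6,interpolation=cv2.INTER_CUBIC))
E
```

```text
-88 False 6.08 [-2.3 -0.5  0. ]
-86 False 6.33 [-1.9  0.4 -0.8]
-84 False 6.58 [-0.4 -0.3 -0.9]
-82 False 6.83 [-0.4 -0.3 -0.2]
-80 False 7.08 [-0.9  0.2  0.5]
-78 False 7.33 [ 0.4 -0.4  0.5]
```

View pics/s3.png

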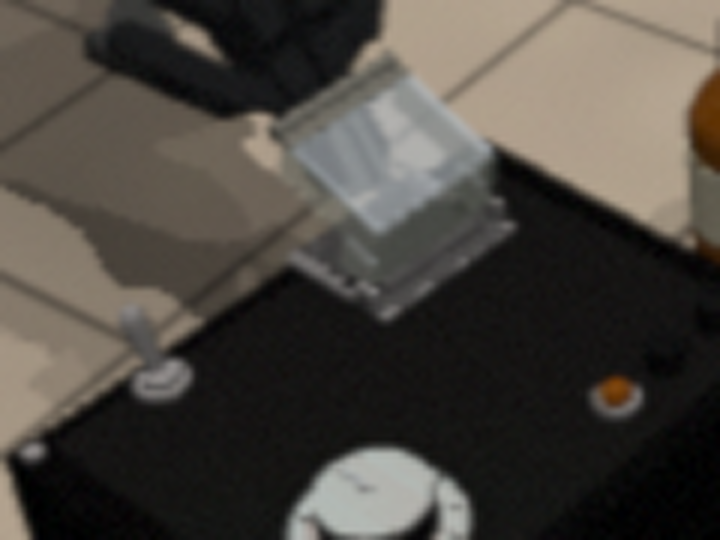

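The guard is held up (lip at 340,100), and the push force peaked at 2.3 N and then vanished, so the toggle appears to have snapped over. I'll push a touch further, withdraw and check.

```bash
python3 - <<'E'
from h import *
c0=(583.5,-114.3);a=-.1125
o=ori(a,1.0,-1)
for x in(-77,-75.5):
    r=bot.movel(u2w(c0,a,(x,45,88)),o,max_speed=20,threshold=6)
    print(x,r,R.from_euler("z",-a).apply(bot.get_state()["contact_force"]).round(1))
    if r: break
bot.movel(u2w(c0,a,(-140,45,88)),o,max_speed=40)
bot.movel(u2w(c0,a,(-140,45,180)),o,max_speed=100)
bot.dwell(.5);s=bot.get_state();print(s["t"],s["contact_force"])
m=imaging.camera_model("wrist");im=imaging.capture("wrist")
def pt(x,z):return u2w(c0,a,(-70+x,45,72+z))
print("off/on tip",proj(m,pt(-9,26)),proj(m,pt(9,26)),"pivot",proj(m,pt(0,4)),"lip",proj(m,pt(-30,36)))
cv2.imwrite("pics/w4.png",cv2.resize(im[100:240,60:340],None,fx=2.8,fy=2.8,interpolation=cv2.INTER_CUBIC))
im=imaging.capture("top");cv2.imwrite("pics/t4.png",cv2.resize(im[150:290,220:420],None,fx=4,fy=4,interpolation=cv2.INTER_CUBIC))
E
```

```text
-77 False [-0.7 -0.2  0.6]
-75.5 False [ 0.7 -1.4  0.7]
11.2083 [0.45547866 0.62690379 0.55273186]
off/on tip [252.97261652 197.08626259] [252.94525185 211.56973362] pivot [252.93357809 183.57879584] lip [253.02332295 188.67959842]
```

View pics/w4.png

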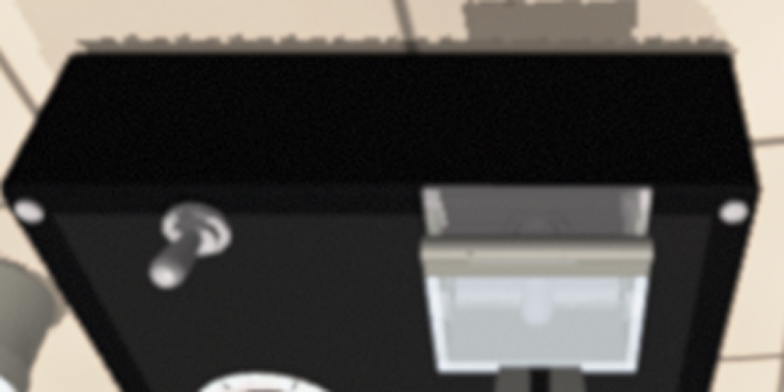

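View pics/t4.png

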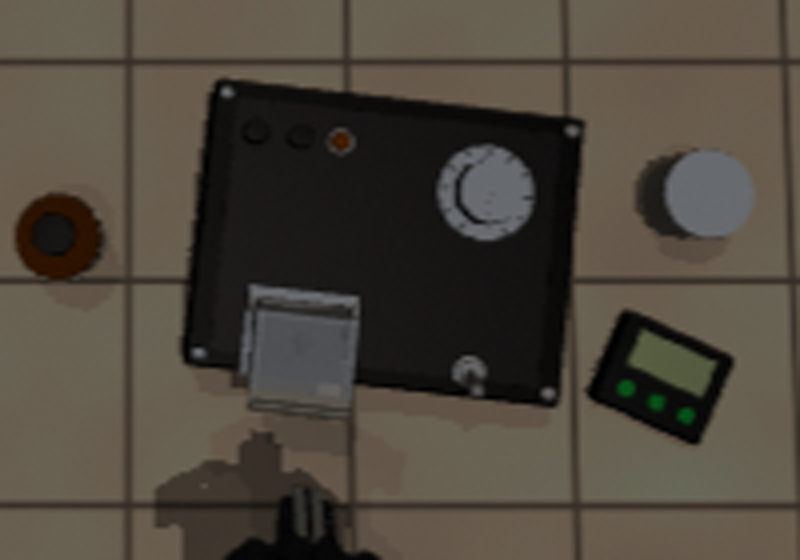

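Through the guard, the toggle's tip is at full-image row about 210. On is predicted at 211.6 and off at 197, so it is on. The lip is at row 189, as predicted for shut. The unit and the bystanders look unmoved.

```bash
python3 -c "
from h import *
print(bot.sign_off())"
```

```text
the job is handed in; nothing more can be done
None
```

The job is handed in, with no verdict returned: the final images show the guarded toggle on, the guard shut again, the uncovered toggle still off, and the unit, bottle, timer and jar where they stood.

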